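Wedge up the device plate on its inspection fixture

ROBOT

A 6-joint arm with a two-finger parallel gripper is mounted at the origin on the work surface. World frame = base frame: x ahead of the robot, y to its left, z up, the work surface at z = 0. Lengths are in m, angles in rad, forces in N, time in s.
With the tool pointing down it reaches from about 0.3 to 0.775 m from the base axis. Payload 14.6 kg.
Tool frame: the origin (TCP) lies at the centre of the arm's flange, where the gripper is bolted on; the fingertips stand 199 mm ahead of it and the grasp point (between the pads) lies ctrl.tcp_to_grasp ahead of it (ctrl.tcp_to_grasp is the distance from the TCP to the grasp point, in m); z points along the fingers, y is the line along which they close (so a half turn about z gives the same grasp; the last joint's range is limited). The gripper opens to 94 mm and grips with 3 to 60 N. Pads are 16 mm wide; open, the fingers measure 119 mm over their backs; the gripper's body (75 mm by 177 mm) begins 78 mm behind the grasp point.
Start: joints at [1.254, 0.3, 1.521, -0, 1.321, -0.067], TCP at [0.136, 0.533, 0.405] pointing down, gripper open.
Joint ranges: [-3.03, 3.03], [-0.79, 2.21], [0.23, 2.52], [-1.04, 4.18], [0, 3.07], [-2.55, 2.55]. Speed limits (rad/s): [2.22, 2.22, 2.57, 3.14, 3.14, 3.14].

INTERFACE

Orientations are given as [roll, pitch, yaw] about the fixed x, y, z axes, in that order (R = Rz(yaw) Ry(pitch) Rx(roll)).
In Python, from station import ctrl gives the robot as it stands. The module is installed in compiled form; this text tells all that it offers.
- The arm moves only by the shell command python3 -m jog 'ROWS' [OPENING] [FORCE]. ROWS is JSON, a list of rows, each a list of 6 numbers: the shift along the tool's x, y, z in cm, then the turn, a rotation vector about the tool's x, y, z in rad. In form: [[tx, ty, tz, ax, ay, az], ...]. A call has 1 to 8 rows; each row is the pose to reach, as a shift and turn from the pose commanded when the call began, along the tool's axes at that moment; what a row does not reach only later rows make up. A row lasts 1/10 s, in which the tool goes at most 50 mm and 8.59 degrees, less where a joint would pass 70% of its speed; a pose out of reach is approached as far as the arm can. A call with a gripper value outside its range is refused whole. OPENING is the opening in per cent of the stroke, from 0 (shut) to 100 (fully open), set as the call begins (- or left out, the last holds). The fingers move at their own pace and stop on an object; FORCE is the grip in N (left out, the last holds). Time passes only in rows, so rows that repeat a pose let the fingers close. It gives the time, the measured TCP pose, the force, the opening and the grip force at its end, in the units of the state.
- ctrl.get_obs(): the state, without advancing time (a new reading comes with each control period).
- ctrl.camera(name): name is "scene" or "top" or "wrist"; returns a dict with "img" (400x640x3 uint8, blue, green, red), "intrinsics" (3x3 intrinsics, pixels), "R" (3x3) and "t" (3): a world point X has camera coordinates R X + t. Camera axes: x right, y down, z forward; pixel columns grow to the right and rows downward; lengths in m; the calibration is good to about 2 mm. A picture is of the moment at which its call begins. There is no depth.
- ctrl.hand_in(): hands the job in; it is judged then, once.
The state is a dict: "time_s": time; "qpos": joint angles; "joint_vel": joint speeds; "tau": joint torques, N m; "ee_pos": TCP position; "eef_rot": TCP orientation; "force": force on the tool from outside, world axes, zero at the start; "moment": the same for the moment, N m; "grip_width": finger opening in m; "grip_force": force on a finger pad.
Only numpy, scipy, OpenCV 4.12 (cv2) and the standard library are available. Lean on these libraries where they do the work, as an engineer would, in place of code of your own. Each camera call takes 0.05 s, during which the arm holds its last target. There are 200 camera calls.

TASK

Take the brass levelling wedge by its orange grip, set it on the open ledge of the dark steel fixture with its thin end towards the aluminium device plate, and push it straight in under the middle of the plate's front edge until the plate has just lifted off its rest pads, by about 4 mm. Lift the plate with the wedge only, and finish while still gripping the wedge in that position: do not let go. Leave the dish, the pen and the steel strip where they are.

Things in the scene. Friction and masses are not known exactly. Their poses are not given: they have to be found in the camera images.
- fixture: Fixed dark steel base, 190 (x) x 130 (y) x 10 mm, origin at the centre of its underside on the bench, x axis = push direction, z up. Its first 65 mm (x -95 to -30) is an open flat ledge; over the rest lies the plate on four corner pads 10 mm high at y +-39 to +-57 mm; the way between them is 78 mm wide. Two guide pins (x -12, y 44; x 75, y -44) reach 48 mm above the bench.
- plate_edge (a point): Middle of the rounded front edge (radius 6 mm) of the aluminium device plate, on its top, 32 mm above the bench at rest. The plate has eight amber chips with blue tape, measures 120 (x) x 116 (y) x 12 mm, about 0.45 kg, and slides freely up and down on the guide pins but cannot tip. Axes as the fixture's; the plate lies from here to x = +120 mm.
- plate (a joint): Height of the device plate above its resting place, in m: 0 resting on the pads, grows upward, to 0.020 at most. It sinks back by its own weight.
- entry (a point): Point on top of the ledge (10 mm above the bench) straight below the middle of the plate's front edge; axes as the fixture's (x into the gap). The gap under the resting plate is 10 mm high. The wedge first touches the plate with its tip about 28 mm past this point; every 4 mm more lifts the plate 1 mm (4 mm of lift at about 45 mm).
- wedge: Loose brass wedge, 95 (x) x 36 (y) mm, 0.15 kg, origin at the centre of its underside, x axis from thick heel to thin tip, z up. Top slopes from 4 mm high at the tip (x = +47.5) to 27.7 mm at the heel: 1 in 4. Orange upright grip 22 (x) x 14 (y) mm at x = -34.5, its top 72 mm above the underside. Polished, slippery faces (rubbery grip): a push of 2 to 5 N moves it in, and when let go the plate's weight squeezes it back out.
- wedge_tip (a point): Middle of the wedge's thin tip, on its underside.
- wedge_grip (a point): Where to grip the orange upright: on its centre line, 52 mm above the wedge's underside, 82 mm behind the tip; pinch across y (14 mm wide).
- dish: White ceramic dish, 64 mm across, 20 mm high, origin at the centre of its underside. Leave alone.
- pen: Green marker pen with white cap, 130 mm long (x), about 12 mm thick, origin at the centre of its underside. Leave alone.
- strip: Flat dark steel strip, 75 (x) x 28 (y) x 6 mm, origin at the centre of its underside. Leave alone.
Not all that is in view belongs to the job. Several things have the shape of the wedge; the one meant has the colours described above.

How it is judged:
On the way, in this order (a step that is already met when the one before it is completed fails the run):
1. the wedge's tip is on its way under the plate's front edge while the plate still rests on its pads (x of wedge_tip in the frame of entry above 0.005 m and z of wedge_tip in the frame of entry below 0.008 m and y of wedge_tip in the frame of entry between -0.02 and 0.02 m and value of joint plate below 0.0015 m), for 0.05 s.
2. the wedge has lifted the plate off its pads by 2 to 7 mm (value of joint plate between 0.002 and 0.007 m and contact force between wedge and plate above 1 N and contact force between the fingers and wedge above 1 N), for 0.2 s.
At the end, for the whole second after the job is handed in: Plate 2 to 7 mm above its rest, carried by the wedge (over 1 N); wedge still, held by the fingers (over 1 N), flat (0.12 rad), tip 20 mm or more past the plate's front edge, within 20 mm of the middle and 0.2 rad of straight; robot not touching fixture or plate (all of step 2 and contact force between each of the arm, the fingers and fixture below 0.5 N and x of wedge_tip in the frame of entry above 0.02 m and y of wedge_tip in the frame of entry between -0.02 and 0.02 m and angle between the x axis of wedge and the x axis of fixture, either way round below 0.2 rad and angle between wedge's own z axis and vertical below 0.12 rad and linear speed of wedge below 0.01 m/s); the arm keeps its last pose, push and grip.
It fails at once if the dish is disturbed (moved more than 20 mm) (distance of dish from where it was at the start of the episode above 0.02 m).
It fails at once if the pen is disturbed (moved more than 20 mm) (distance of pen from where it was at the start of the episode above 0.02 m).
It fails at once if the strip is disturbed (moved more than 20 mm) (distance of strip from where it was at the start of the episode above 0.02 m).
It fails at once if the plate is lifted by the robot itself instead of by the wedge (value of joint plate above 0.0015 m and contact force between any of the fingers, the arm and plate above 0.5 N).
It also fails if it takes over 35 s, if anything falls off the work surface, if the arm or the gripper's body presses on something with over 40 N, if the wrist force passes 120 N, or if a joint passes its speed limit or range.

## Working session

There is one attempt and no reset: what is moved stays moved. The work goes in short steps, Python scripts to look and compute and a shell command to move; the robot and the scene stay as the last step left them, time stands still between calls to the robot, and variables do not carry over. Pictures are saved under pics/ and viewed, at most 10 in all, crops included, and the job is handed in when it is done.

```bash
mkdir -p pics
python3 - <<'E'
from station import ctrl
import cv2,numpy as np
o=ctrl.get_obs();print({k:np.round(v,3) for k,v in o.items()},ctrl.tcp_to_grasp)
for n in("top","scene"):
    c=ctrl.camera(n);cv2.imwrite(f"pics/{n}0.png",c["img"]);np.savez(f"pics/{n}0.npz",**c)
    print(n,c["intrinsics"],c["R"],c["t"])
E
```

```text
{'time_s': np.float64(0.0), 'qpos': array([ 1.254,  0.3  ,  1.522, -0.   ,  1.321, -0.067]), 'joint_vel': array([-0.002, -0.001, -0.   ,  0.002, -0.001, -0.001]), 'tau': array([ 2.0000e-03, -5.3181e+01, -3.5273e+01,  7.1000e-02,  2.5000e-02,
       -0.0000e+00]), 'ee_pos': array([0.136, 0.533, 0.404]), 'eef_rot': array([-3.14 , -0.   ,  2.892]), 'force': array([ 1.13 ,  0.062, -0.461]), 'moment': array([ 0.054, -0.032, -0.031]), 'grip_force': np.float64(0.0), 'grip_width': np.float64(0.094)} 0.1804
top [[476.39322027   0.         314.05652039]
 [  0.         476.39322027 205.0342618 ]
 [  0.           0.           1.        ]] [[-5.26845144e-04 -9.99931494e-01  1.16931715e-02]
 [-9.93304928e-01 -8.27522054e-04 -1.15518980e-01]
 [ 1.15520743e-01 -1.16757454e-02 -9.93236445e-01]] [-0.01448411  0.50740323  1.32526539]
scene [[421.97103248   0.         316.95486406]
 [  0.         421.97103248 200.45265514]
 [  0.           0.           1.        ]] [[ 0.1167705   0.9931026  -0.01057746]
 [ 0.58675122 -0.07757619 -0.80604277]
 [-0.80130372  0.08791568 -0.59176277]] [-0.03139863 -0.23900785  1.35365186]
```

View pics/top0.png

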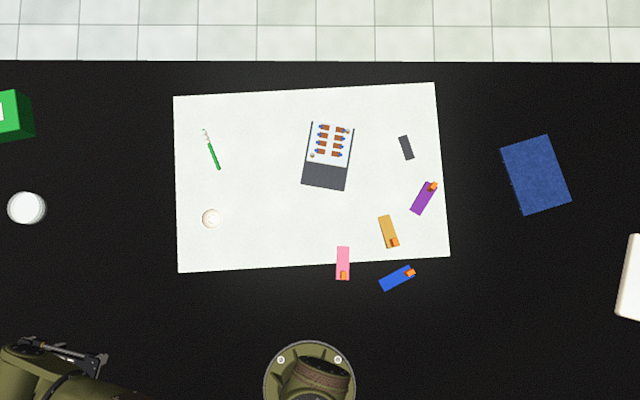

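View pics/scene0.png

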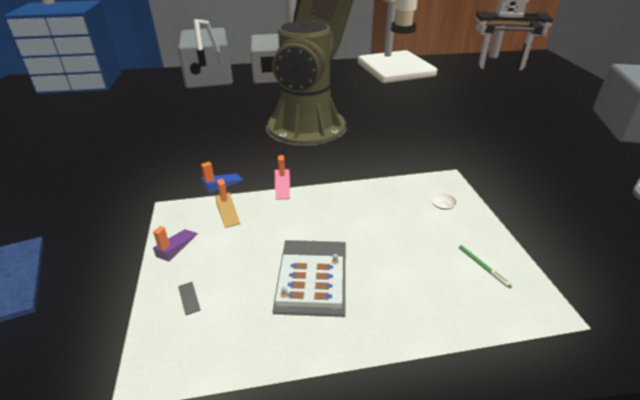

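The top view shows the brass wedge at about (389,232), with its orange grip at (393,242) and its tip up at about (383,216). The fixture's ledge is at about (325,177) and it pushes towards the top of the picture. The pink, purple and blue wedges are decoys.

```bash
cat > h.py <<'E'
import cv2,numpy as np
def ray(c,uv,z):
    d=c["R"].T@np.linalg.solve(c["intrinsics"],[*uv,1.]); o=-c["R"].T@c["t"]
    return o+d*(z-o[2])/d[2]
def big(m,roi=None,k=1):
    if roi: r=np.zeros_like(m); x0,y0,x1,y1=roi; r[y0:y1,x0:x1]=m[y0:y1,x0:x1]; m=r
    cs,_=cv2.findContours(m,cv2.RETR_EXTERNAL,cv2.CHAIN_APPROX_NONE)
    return sorted(cs,key=cv2.contourArea)[::-1][:k]
def box(c,cnt,z):
    p=cv2.boxPoints(cv2.minAreaRect(cnt)); return p,np.array([ray(c,q,z) for q in p])
E
python3 - <<'E'
from h import *
c=dict(np.load("pics/top0.npz"));hsv=cv2.cvtColor(c["img"],cv2.COLOR_BGR2HSV)
print(hsv[230,388],hsv[242,394],hsv[178,325])
roi=(370,205,405,255)
br=big(cv2.inRange(hsv,(14,90,80),(28,255,255)),roi)[0]
og=big(cv2.inRange(hsv,(3,150,80),(13,255,255)),roi)[0]
lg=big(cv2.inRange(hsv,(0,0,0),(179,110,110)),(290,110,365,200))[0]
for n,k,z in(("brass",br,.012),("orange",og,.065),("ledge",lg,.01)):
    p,w=box(c,k,z);print(n,cv2.contourArea(k),np.round(p,1).tolist(),np.round(w,3).tolist(),np.round(w.mean(0),3))
E
```

```text
[ 21 145 222] [ 17 177 254] [103  22 106]
brass 371.5 [[376.20001220703125, 217.60000610351562], [388.79998779296875, 213.39999389648438], [399.20001220703125, 244.60000610351562], [386.6000061035156, 248.8000030517578]] [[0.473, -0.193, 0.012], [0.485, -0.23, 0.012], [0.396, -0.258, 0.012], [0.384, -0.222, 0.012]] [ 0.435 -0.226  0.012]
orange 13.5 [[389.1000061035156, 239.3000030517578], [391.79998779296875, 238.39999389648438], [394.0, 245.0], [391.29998779296875, 245.89999389648438]] [[0.409, -0.22, 0.065], [0.411, -0.228, 0.065], [0.393, -0.234, 0.065], [0.39, -0.226, 0.065]] [ 0.401 -0.227  0.065]
ledge 924.5 [[300.6000061035156, 183.39999389648438], [305.0, 157.0], [347.6000061035156, 164.10000610351562], [343.20001220703125, 190.5]] [[0.573, 0.024, 0.01], [0.651, 0.012, 0.01], [0.63, -0.113, 0.01], [0.552, -0.099, 0.01]] [ 0.601 -0.044  0.01 ]
```

```bash
cat >> h.py <<'E'
from scipy.spatial.transform import Rotation as Ro
def row(obs,grasp,yaw,L):
    R=Ro.from_euler("xyz",obs["eef_rot"]); T=Ro.from_euler("xyz",[np.pi,0,yaw])
    d=R.inv().apply(np.array(grasp)+[0,0,L]-obs["ee_pos"])*100
    print("row",np.round(d,2),np.round((R.inv()*T).as_rotvec(),3))
E
python3 -m jog '[[-40,-29,2,0,0,1.2],[-40,-29,2,0,0,1.2],[-40,-29,2,0,0,1.2],[-40,-29,2,0,0,1.2],[-40,-29,2,0,0,1.2],[-40,-29,2,0,0,1.2],[-40,-29,2,0,0,1.2],[-40,-29,2,0,0,1.2]]' 100 30
python3 - <<'E'
from h import *
from station import ctrl
row(ctrl.get_obs(),[.385,-.24,.19],.31,ctrl.tcp_to_grasp)
E
```

```text
time_s: 0.9
ee_pos: [0.3923, 0.2238, 0.3884]
eef_rot: [3.141, -0.0, 1.686]
force: [1.4, 0.7, 0.8]
grip_width: 0.094
grip_force: 0.0
row [-45.99  -6.04   1.8 ] [ 0.    -0.     1.376]
```

```bash
python3 -m jog '[[-46,-6,1.8,0,0,1.376],[-46,-6,1.8,0,0,1.376],[-46,-6,1.8,0,0,1.376],[-46,-6,1.8,0,0,1.376],[-46,-6,1.8,0,0,1.376],[-46,-6,1.8,0,0,1.376],[-46,-6,1.8,0,0,1.376],[-46,-6,1.8,0,0,1.376]]'
python3 - <<'E'
from h import *
from station import ctrl
row(ctrl.get_obs(),[.402,-.2365,.17],.31,ctrl.tcp_to_grasp)
c=ctrl.camera("wrist");cv2.imwrite("pics/w1.png",c["img"]);np.savez("pics/w1.npz",**c)
print(-c["R"].T@c["t"])
E
```

```text
time_s: 1.7
ee_pos: [0.3874, -0.1762, 0.3729]
eef_rot: [3.141, -0.0, 0.485]
force: [0.9, 0.8, 0.4]
grip_width: 0.0942
grip_force: 0.0
row [-1.52  6.02  2.25] [ 0.    -0.     0.175]
[ 0.45022258 -0.14317341  0.35158424]
```

View pics/w1.png

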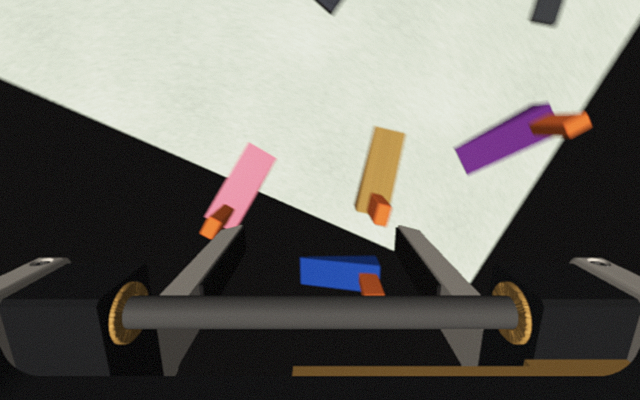

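The wrist view shows the brass wedge running from its tip at about (390,130) to its grip at (379,209). I'll measure it from this picture.

Run:
```python
from h import *
c=dict(np.load("pics/w1.npz"));hsv=cv2.cvtColor(c["img"],cv2.COLOR_BGR2HSV)
roi=(340,115,415,235)
m=cv2.inRange(hsv,(14,90,60),(30,255,255));k=big(m,roi)[0]
p,_=box(c,k,0);p=p[np.argsort(p[:,1])];print(np.round(p))
tip=[ray(c,q,.004) for q in p[:2]];print("tip",np.round(tip,4))
o=cv2.inRange(hsv,(3,120,60),(13,255,255));k=big(o,roi)[0]
pts=k[:,0,:];print(cv2.boundingRect(k))
M=cv2.inRange(hsv,(3,120,170),(13,255,255));k2=big(M,roi)[0];print("bright",cv2.boundingRect(k2))
p,w=box(c,k2,.072);print(np.round(p),np.round(w,4).tolist(),w.mean(0))
t=np.mean(tip,0);g=w.mean(0);d=g-t;print("yaw",np.arctan2(-d[1],-d[0]),"len",np.hypot(*d[:2]))
```

```text
[[375. 126.]
 [407. 134.]
 [354. 210.]
 [386. 218.]]
tip [[ 0.4755 -0.1989  0.004 ]
 [ 0.4847 -0.2351  0.004 ]]
(368, 194, 23, 32)
bright (373, 203, 18, 23)
[[372. 223.]
 [378. 202.]
 [391. 205.]
 [386. 226.]] [[0.3907, -0.2323, 0.072], [0.4111, -0.2261, 0.072], [0.4142, -0.2391, 0.072], [0.3938, -0.2455, 0.072]] [ 0.4024447  -0.23576991  0.072     ]
yaw 0.23718487887966047 len 0.07990604995687585
```

Run:
```python
from h import *
from station import ctrl
row(ctrl.get_obs(),[.402,-.236,.12],.26,ctrl.tcp_to_grasp)
row(ctrl.get_obs(),[.402,-.236,.053],.26,ctrl.tcp_to_grasp)
```

```text
row [-1.15  5.53  7.23] [0.001 0.001 0.212]
row [-1.15  5.53 13.93] [0.001 0.001 0.212]
```

```bash
python3 -m jog '[[-1.1,5.5,3,0,0,0.21],[-1.1,5.5,7,0,0,0.21],[-1.1,5.5,7,0,0,0.21],[-1.1,5.5,7,0,0,0.21]]' 60
python3 - <<'E'
from h import *
from station import ctrl
row(ctrl.get_obs(),[.402,-.236,.053],.26,ctrl.tcp_to_grasp)
E
```

```text
time_s: 2.15
ee_pos: [0.4043, -0.2274, 0.3032]
eef_rot: [-3.14, 0.001, 0.284]
force: [-0.4, 0.1, 1.2]
grip_width: 0.0652
grip_force: 0.0
row [-0.45  0.77  6.98] [-0.002  0.001  0.024]
```

```bash
python3 -m jog '[[0,0,3,0,0,0],[0,0,3,0,0,0],[0,0,3,0,0,0]]'
python3 - <<'E'
from h import *
from station import ctrl
row(ctrl.get_obs(),[.402,-.236,.053],.26,ctrl.tcp_to_grasp)
E
```

```text
time_s: 2.45
ee_pos: [0.4046, -0.2273, 0.2749]
eef_rot: [3.14, -0.001, 0.284]
force: [-0.3, 0.1, -0.2]
grip_width: 0.0566
grip_force: 0.0
row [-0.5   0.76  4.15] [ 0.001 -0.001  0.024]
```

```bash
python3 -m jog '[[-0.5,0.76,0,0,0,0.024],[-0.5,0.76,1.5,0,0,0.024],[-0.5,0.76,4.1,0,0,0.024],[-0.5,0.76,4.1,0,0,0.024],[-0.5,0.76,4.1,0,0,0.024]]'
python3 -m jog '[[0,0,0,0,0,0],[0,0,0,0,0,0],[0,0,0,0,0,0],[0,0,0,0,0,0],[0,0,0,0,0,0]]' 0 40
python3 - <<'E'
from h import *
from station import ctrl
c=ctrl.camera("wrist");cv2.imwrite("pics/w2.png",c["img"]);np.savez("pics/w2.npz",**c)
E
```

```text
time_s: 2.95
ee_pos: [0.4018, -0.2368, 0.2332]
eef_rot: [3.141, -0.0, 0.257]
force: [-0.5, 0.0, 0.1]
grip_width: 0.0564
grip_force: 0.0
time_s: 3.45
ee_pos: [0.4016, -0.2364, 0.2321]
eef_rot: [3.141, -0.0, 0.258]
force: [-0.2, -0.5, -0.4]
grip_width: 0.0197
grip_force: 0.0
```

View pics/w2.png

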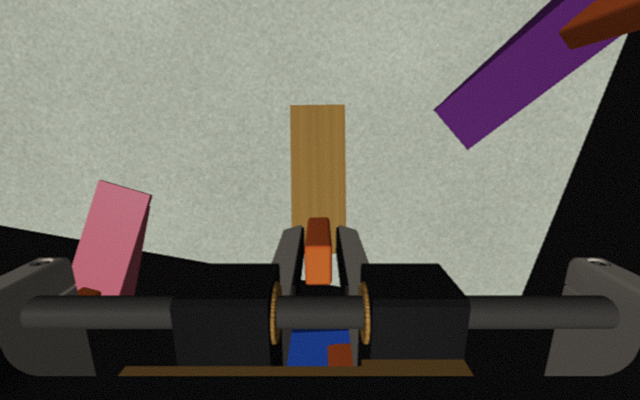

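The wrist view shows the fingers on both sides of the orange grip at (318,250), well centred, with the wedge straight at columns 291–345. I'll finish closing and lift.

```bash
python3 -m jog '[[0,0,0,0,0,0],[0,0,0,0,0,0],[0,0,0,0,0,0],[0,0,-1,0,0,0],[0,0,-3,0,0,0],[0,0,-6,0,0,0],[0,0,-6,0,0,0],[0,0,-6,0,0,0]]'
python3 - <<'E'
from h import *
from station import ctrl
o=ctrl.get_obs()
row(o,[.518,-.03,.125],-.16,ctrl.tcp_to_grasp)
E
```

```text
time_s: 4.3
ee_pos: [0.4015, -0.2364, 0.2924]
eef_rot: [3.141, -0.001, 0.258]
force: [-0.9, 1.2, -1.1]
grip_width: 0.0137
grip_force: 39.9
row [ 16.53 -16.98  -1.31] [ 0.001 -0.001  0.418]
```

```bash
python3 -m jog '[[5,-5,-1.3,0,0,0.1],[9,-9,-1.3,0,0,0.2],[13,-13,-1.3,0,0,0.3],[15,-15,-1.3,0,0,0.4],[16.5,-17,-1.3,0,0,0.418],[16.5,-17,-1.3,0,0,0.418],[16.5,-17,-1.3,0,0,0.418],[16.5,-17,-1.3,0,0,0.418]]'
python3 - <<'E'
from h import *
from station import ctrl
c=ctrl.camera("wrist");cv2.imwrite("pics/w3.png",c["img"]);np.savez("pics/w3.npz",**c)
E
```

```text
time_s: 5.1
ee_pos: [0.5174, -0.0308, 0.3043]
eef_rot: [3.141, 0.001, -0.161]
force: [-0.3, -0.3, -1.7]
grip_width: 0.0141
grip_force: 39.9
```

View pics/w3.png

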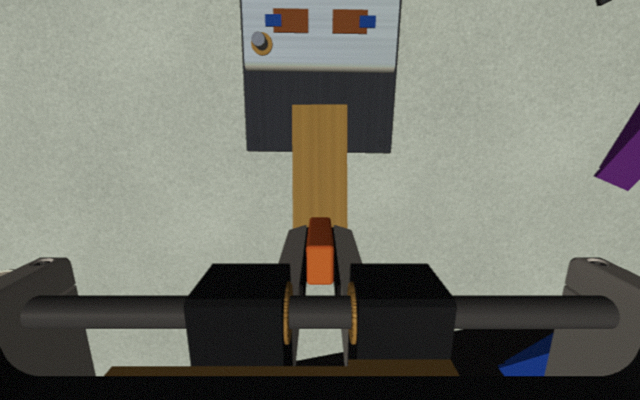

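The wrist view shows the wedge straight, with its tip at about (320,105). The ledge front corners are at about (248,151) and (392,152), and the plate front edge runs from (245,69) to (395,71).

Run:
```python
from h import *
from station import ctrl
c=dict(np.load("pics/w3.npz"));g=cv2.cvtColor(c["img"],cv2.COLOR_BGR2GRAY)
dark=cv2.inRange(g,0,100); gi=g.astype(int)
def line(xs,r0,r1,s):  # subpixel-ish vertical edge by strongest gradient, s sign
    P=[(x,r0+np.argmax(s*np.diff(gi[r0:r1,x]))+.5) for x in xs]; P=np.array(P,float)
    vx,vy,x0,y0=cv2.fitLine(P.astype(np.float32),cv2.DIST_HUBER,0,.01,.01).ravel(); return lambda x:y0+(x-x0)*vy/vx
def vline(ys,c0,c1,s):
    P=np.array([(c0+np.argmax(s*np.diff(gi[y,c0:c1]))+.5,y) for y in ys],float)
    vx,vy,x0,y0=cv2.fitLine(P.astype(np.float32),cv2.DIST_HUBER,0,.01,.01).ravel(); return lambda y:x0+(y-y0)*vx/vy
xs=list(range(255,285))+list(range(355,388))
f=line(xs,140,162,1);b=line(range(255,386),60,82,-1)
ys=range(85,145);l=vline(ys,235,260,-1);r=vline(ys,380,405,1)
F=[ray(c,(l(f(248)),f(248)),.01),ray(c,(r(f(392)),f(392)),.01)]
S=[ray(c,(l(80),80),.01),ray(c,(r(80),80),.01)]
for z in(.026,.03,.032): print("edge",z,np.round(ray(c,(320,b(320)),z),4))
print(l(152),r(152),f(320),b(320))
F=np.array(F);S=np.array(S);print(np.round(F,4),np.round(S,4))
d=F[0]-F[1];yaw=np.arctan2(-d[0],d[1]);w=np.hypot(*d[:2]);e=S.mean(0)-F.mean(0);print("yaw",yaw,np.arctan2(e[1],e[0]),w)
u=np.array([np.cos(yaw),np.sin(yaw),0]);E=F.mean(0)+.065*u;print("entry",E)
o=ctrl.get_obs()
# wedge tip from grasp pose
y=o["eef_rot"][2];tip=o["ee_pos"]+.082*np.array([np.cos(y),np.sin(y),0]);tip[2]=o["ee_pos"][2]-.1804-.052
print("tip est",tip,"ray tip",ray(c,(320,105),tip[2]+.004))
for s,h in((-.012,.03),(-.012,.011),(.0,.0105)):
    row(o,E*[1,1,0]+u*(s-.082)+[0,0,.052+h+.0],yaw,ctrl.tcp_to_grasp)
```

```text
edge 0.026 [ 0.6265 -0.049   0.026 ]
edge 0.03 [ 0.6259 -0.0489  0.03  ]
edge 0.032 [ 0.6256 -0.0488  0.032 ]
246.10216 390.6152 152.00514 70.33107
[[ 0.5731  0.0264  0.01  ]
 [ 0.5512 -0.1006  0.01  ]] [[ 0.6318  0.0157  0.01  ]
 [ 0.6112 -0.111   0.01  ]]
yaw -0.17069825898608035 -0.17545374934385558 0.12892283239043434
entry [ 0.62622882 -0.04816452  0.01      ]
tip est [ 0.59835863 -0.0441339   0.0721273 ] ray tip [ 0.5981278  -0.04430295  0.0761273 ]
row [ 1.62 -0.14  4.21] [0.    0.001 0.009]
row [ 1.62 -0.14  6.11] [0.    0.001 0.009]
row [ 2.82 -0.13  6.16] [0.    0.001 0.009]
```

```bash
python3 -m jog '[[1.6,-0.14,3,0,0,0.01],[1.6,-0.14,5,0,0,0.01],[1.6,-0.14,5.8,0,0,0.01],[1.6,-0.14,6.1,0,0,0.01],[1.6,-0.14,6.1,0,0,0.01],[1.6,-0.14,6.1,0,0,0.01]]'
python3 -m jog '[[0,0,0.1,0,0,0],[0,0,0.1,0,0,0],[0,0,0.1,0,0,0]]'
```

```text
time_s: 5.75
ee_pos: [0.5339, -0.0314, 0.245]
eef_rot: [-3.142, -0.001, -0.171]
force: [0.6, -0.1, -1.8]
grip_width: 0.014
grip_force: 39.9
time_s: 6.05
ee_pos: [0.5339, -0.0311, 0.2433]
eef_rot: [-3.142, -0.0, -0.17]
force: [-0.7, -0.2, -1.9]
grip_width: 0.0137
grip_force: 39.9
```

```bash
python3 -m jog '[[0,0,0.1,0,0,0],[0,0,0.1,0,0,0],[0,0,0.1,0,0,0]]'
python3 -m jog '[[0,0,0.05,0,0,0],[0,0,0.05,0,0,0],[0,0,0.05,0,0,0]]'
```

```text
time_s: 6.35
ee_pos: [0.5339, -0.0312, 0.2421]
eef_rot: [-3.142, -0.0, -0.17]
force: [-0.5, -0.2, 0.1]
grip_width: 0.0138
grip_force: 39.9
time_s: 6.65
ee_pos: [0.5341, -0.0312, 0.242]
eef_rot: [-3.142, -0.001, -0.17]
force: [-0.1, -0.4, 5.1]
grip_width: 0.0139
grip_force: 39.9
```

```bash
python3 -m jog '[[0.7,0,0,0,0,0],[1.4,0,0,0,0,0],[2.1,0,0,0,0,0],[2.6,0,0,0,0,0],[3,0,0,0,0,0],[3.4,0,0,0,0,0],[3.4,0,0,0,0,0],[3.4,0,0,0,0,0]]'
python3 -m jog '[[0.4,0,0,0,0,0],[0.8,0,0,0,0,0],[1.1,0,0,0,0,0],[1.4,0,0,0,0,0],[1.7,0,0,0,0,0],[1.7,0,0,0,0,0],[1.7,0,0,0,0,0]]'
python3 - <<'E'
from h import *
from station import ctrl
o=ctrl.get_obs();u=np.array([.9855,-.1699]);E=np.array([.6262,-.0482])
d=o["ee_pos"][:2]+.082*u-E;print("tip past",d@u,d@[.1699,.9855])
c=ctrl.camera("wrist");cv2.imwrite("pics/w4.png",c["img"]);np.savez("pics/w4.npz",**c)
E
```

```text
time_s: 7.45
ee_pos: [0.5677, -0.037, 0.2421]
eef_rot: [-3.142, -0.001, -0.17]
force: [0.1, 0.6, 6.2]
grip_width: 0.0133
grip_force: 39.9
time_s: 8.15
ee_pos: [0.5843, -0.0398, 0.2421]
eef_rot: [-3.142, -0.001, -0.17]
force: [0.5, 1.4, 6.7]
grip_width: 0.0141
grip_force: 39.9
tip past 0.03931256685117387 0.001132752345923042
```

View pics/w4.png

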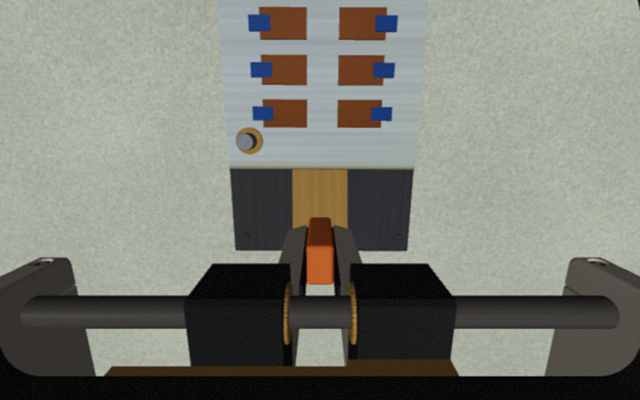

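The wrist view shows the wedge centred under the plate, and the plate front edge at row 168. I'll check the lift from the spacing of the front blue tapes, (263,113) and (381,113), against the resting frame, and push the last few millimetres.

```bash
python3 -m jog '[[0.2,0,0,0,0,0],[0.4,0,0,0,0,0],[0.6,0,0,0,0,0],[0.6,0,0,0,0,0],[0.6,0,0,0,0,0],[0.6,0,0,0,0,0]]'
cat > m.py <<'E'
from h import *
from station import ctrl
from scipy.optimize import brentq
c5=ctrl.camera("wrist");np.savez("pics/w5.npz",**c5)
def tapes(c):
    hsv=cv2.cvtColor(c["img"],cv2.COLOR_BGR2HSV)
    ks=big(cv2.inRange(hsv,(105,150,60),(130,255,255)),(225,0,430,230),8)
    P=[]
    for k in ks:
        m=cv2.moments(k)
        if m["m00"]>60:P.append((m["m10"]/m["m00"],m["m01"]/m["m00"]))
    P.sort(key=lambda p:-p[1]);return sorted(P[:2])
W=lambda c,p,z:np.linalg.norm(ray(c,p[0],z)-ray(c,p[1],z))
c3=dict(np.load("pics/w3.npz"));p3=tapes(c3);w0=W(c3,p3,.033)
for n,c in(("w4",dict(np.load("pics/w4.npz"))),("w5",c5)):
    p=tapes(c);print(n,np.round(p,1).tolist(),"lift mm",1e3*(brentq(lambda z:W(c,p,z)-w0,0,.08)-.033))
print(np.round(p3,1).tolist(),w0)
o=ctrl.get_obs();u=np.array([.9855,-.1699]);d=o["ee_pos"][:2]+.082*u-[.6262,-.0482];print("tip past",d@u,d@[.1699,.9855],o["force"],o["grip_force"])
E
python3 m.py
```

```text
time_s: 8.8
ee_pos: [0.5902, -0.0408, 0.2421]
eef_rot: [-3.142, -0.001, -0.17]
force: [-0.5, -0.4, 7.3]
grip_width: 0.0138
grip_force: 39.9
w4 [[262.7, 113.0], [380.9, 113.5]] lift mm 2.5804541254762987
w5 [[262.6, 123.4], [381.0, 124.0]] lift mm 4.339026154866615
[[273.0, 20.0], [367.0, 21.0]] 0.06944342657676067
tip past 0.045280850195890114 0.0011440066305955555 [-0.70750861  0.12547752  6.9749715 ] 39.94088530540466
```

```bash
python3 -m jog '[[0,0,0,0,0,0],[0,0,0,0,0,0],[0,0,0,0,0,0],[0,0,0,0,0,0]]'
python3 -c "from station import ctrl;print(ctrl.hand_in())"
```

```text
time_s: 9.25
ee_pos: [0.5902, -0.0408, 0.2421]
eef_rot: [-3.142, -0.001, -0.17]
force: [-0.6, 0.2, 6.6]
grip_width: 0.0139
grip_force: 39.9
the job is handed in; nothing more can be done
None
```

I handed the job in at about 9.3 s with the wedge still gripped, its tip about 45 mm past the plate's front edge (about 1 mm off the middle) and the plate raised about 4.3 mm by camera measurement; the hand-in gave no verdict.

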